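Pack the bronze axe heads and close the case

ROBOT

A 6-joint arm with a two-finger parallel gripper is mounted at the origin on the work surface. World frame = base frame: x ahead of the robot, y to its left, z up, the work surface at z = 0. Lengths are in m, angles in rad, forces in N, time in s.
With the tool pointing down it reaches from about 0.275 to 0.75 m from the base axis. Payload 10.2 kg.
Tool frame: the origin (TCP) lies on the centre line of the jaws, within the pads' length; the fingertips stand 17 mm ahead of it and the grasp point (between the pads) lies 2 mm behind it; z points along the fingers, y is the line along which they close (so a half turn about z gives the same grasp; the last joint's range is limited). The gripper opens to 88 mm and grips with 3 to 60 N. Pads are 18 mm wide; open, the fingers measure 123 mm over their backs; the gripper's body (75 mm by 187 mm) begins 45 mm behind the grasp point.
Start: joints at [1.121, 0.313, 1.498, -0, 1.331, -0.223], TCP at [0.118, 0.512, 0.256] pointing down, gripper open.
Joint ranges: [-2.94, 2.94], [-0.97, 2.17], [0.19, 2.56], [-1.23, 4.37], [0.02, 3.11], [-2.88, 2.88]. Speed limits (rad/s): [2.39, 2.39, 3.01, 3.14, 3.14, 3.14].

INTERFACE

Orientations are given as a unit quaternion [w, x, y, z].
In Python, from station import sensors, optics, workorder gives the robot as it stands.
- The arm moves only by the tool move_arm, never from a script. Its argument "moves" is text: rows parted by semicolons, each of 7 numbers parted by spaces: the gripper command: -1 is shut, 1 is fully open, values between are in proportion, then the shift along the tool's x, y, z in units of 60 mm (1.0 is 60 mm), then the turn, a rotation vector about the tool's x, y, z in units of 8 degrees (1.0 is 8 degrees). In form: claw tx ty tz rx ry rz; .... A call has exactly 8 rows; each row is the pose to reach, as a shift and turn from the pose commanded when the call began, along the tool's axes at that moment; what a row does not reach only later rows make up. A row lasts 1/8 s, in which the tool goes at most 62.5 mm and 10.7 degrees, less where a joint would pass 70% of its speed; a pose out of reach is approached as far as the arm can. A call with a gripper value outside its range is refused whole. The fingers move at their own pace and stop on an object; "grip_force" is the grip in N (left out, the last holds). Time passes only in rows, so rows that repeat a pose let the fingers close, or fill a call up. It gives the time, the measured TCP pose, the force, the opening and the grip force at its end, in the units of the state.
- sensors.sense(): the state, without advancing time (a new reading comes with each control period).
- optics.capture(name): name is "scene" or "side" or "wrist"; returns the picture (400x640x3 uint8, blue, green, red); there is no depth.
- optics.camera_params(name): a dict with "fx", "fy", "cx", "cy" (pixels), "R" (3x3) and "t" (3): a world point X has camera coordinates R X + t. Camera axes: x right, y down, z forward; pixel columns grow to the right and rows downward; lengths in m; the calibration is good to about 2 mm. A picture is of the moment at which its call begins: read the wrist's pose just before it. camera_params takes no time and is no camera call; for the wrist camera it gives the pose at the moment of the call.
- workorder.sign_off(): hands the job in; it is judged then, once.
The state is a dict: "t": time; "q": joint angles; "qd": joint speeds; "tau": joint torques, N m; "eef_pos": TCP position; "orientation": TCP orientation; "contact_force": force on the tool from outside, world axes, zero at the start; "wrist_torque": the same for the moment, N m; "width": finger opening in m; "gripper_force": force on a finger pad.
Only numpy, scipy, OpenCV 4.12 (cv2) and the standard library are available. Lean on these libraries where they do the work, as an engineer would, in place of code of your own. Each camera call takes 0.05 s, during which the arm holds its last target. There are 200 camera calls.

TASK

Pack the bronze axe heads for transit: lay every one of them flat in the bays of the open case, one to a bay, then lay the wooden retaining bar across the two end rests, down in their notches. Then shut the rebated leaf fully, and last the flanged leaf fully so that its edge laps over the other, and leave the jar, the tape and the screwdriver where they are.

Things in the scene. Friction and masses are not known exactly. Their poses are not given: they have to be found in the camera images.
- case: fixed open-topped wooden case, 144 mm (its x) by 356 mm (its y), rim 78 mm up; origin at the centre of its underside, z up. Inside 120 x 332 mm, floor 10 mm above the underside. Foam ribs along x, 9 mm above the floor, make five bays 32 mm wide in y, 58 mm apart. Bar rests at both y ends. Two hinged leaves close its top, hinged on the long sides
- bay0 (a point): centre of the floor of bay 0 (case axes); each bay takes one axe head lying along the bay (case x), either way round
- bay1 (a point): centre of the floor of bay 1 (case axes); each bay takes one axe head lying along the bay (case x), either way round
- bay2 (a point): centre of the floor of bay 2 (case axes); each bay takes one axe head lying along the bay (case x), either way round
- bay3 (a point): centre of the floor of bay 3 (case axes); each bay takes one axe head lying along the bay (case x), either way round
- bay4 (a point): centre of the floor of bay 4 (case axes); each bay takes one axe head lying along the bay (case x), either way round
- axe0_mid (a point): bronze axe head lying flat, 94 x 26 x 26 mm: square body 64 mm long, then a blade 26 mm wide, thinned in height, at its +x end. May be absent from the start. This point: centre of its length and width, 13 mm above its underside; x along its length, z up. 0.2 to 0.4 kg. Grasp across the 26 mm width
- axe1_mid (a point): bronze axe head lying flat, 94 x 26 x 26 mm: square body 64 mm long, then a blade 26 mm wide, thinned in height, at its +x end. May be absent from the start. This point: centre of its length and width, 13 mm above its underside; x along its length, z up. 0.2 to 0.4 kg. Grasp across the 26 mm width
- axe2_mid (a point): bronze axe head lying flat, 94 x 26 x 26 mm: square body 64 mm long, then a blade 26 mm wide, thinned in height, at its +x end. May be absent from the start. This point: centre of its length and width, 13 mm above its underside; x along its length, z up. 0.2 to 0.4 kg. Grasp across the 26 mm width
- axe3_mid (a point): bronze axe head lying flat, 94 x 26 x 26 mm: square body 64 mm long, then a blade 26 mm wide, thinned in height, at its +x end. May be absent from the start. This point: centre of its length and width, 13 mm above its underside; x along its length, z up. 0.2 to 0.4 kg. Grasp across the 26 mm width
- axe4_mid (a point): bronze axe head lying flat, 94 x 26 x 26 mm: square body 64 mm long, then a blade 26 mm wide, thinned in height, at its +x end. May be absent from the start. This point: centre of its length and width, 13 mm above its underside; x along its length, z up. 0.2 to 0.4 kg. Grasp across the 26 mm width
- bar_rest (a point): point half-way between the two end rests, at the height of their notch bottoms (32 mm above the floor, 6 mm above the axe heads), where the middle of the bar's underside belongs; case axes. Each rest is 22 mm long, centred 154 mm from here along case y; its notch is 28 mm wide in case x between cheeks 10 mm high
- bar_tab (a point): centre of the grip tab of the loose wooden retaining bar, 316 mm long (its y), 20 mm wide (x), 12 mm thick. The tab stands on the middle of the bar: 30 mm (y) x 20 mm (x), 18 mm high. This point is half-way up the tab, 21 mm above the bar's underside. z up. 0.08 to 0.17 kg. In the case, gripping it along its 30 mm length leaves most room
- rebated (a joint): angle of the rebated leaf, hinged on the case's -x side: 0 shut (level), grows as it opens up and outward, to 2.7. Stiff hinge, stays where left; 1 to 4 N at the free edge moves it. 356 mm long in case y, 78 mm from hinge to free edge; 12 mm thick for 61 mm, then a 6 mm tongue flush with its underside
- flanged (a joint): angle of the flanged leaf, hinged on the case's +x side, same sense, range and stiffness. 80 mm from hinge to free edge; 12 mm thick for the first 64 mm, then a 5.5 mm thick flange flush with its outer (top) face, which laps over the other leaf's tongue when both are shut
- rebated_hinge (a point): middle of the rebated leaf's hinge axis (which runs along case y), at the case's outer top edge, 78 mm up, at the leaf's inner face; the leaf's thickness lies outside this
- flanged_hinge (a point): the same for the flanged leaf
- rebated_edge (a point): middle of the rebated leaf's free edge, half-way through 12 mm; the leaf's frame (x, y, z as the case's when shut)
- flanged_edge (a point): the same for the flanged leaf
- jar: closed glass jar, 60 mm across, 75 mm tall, origin at its foot; a bystander, leave alone
- tape: roll of tape, 90 mm across, 24 mm high, origin at its underside; a bystander, leave alone
- driver: screwdriver lying on the table; a bystander, leave alone
Mind the look-alikes: they are no part of the job. What is shaped like the part that bears axe0_mid but red is not meant. What is shaped like the part that bears axe4_mid but green is not meant.

How it is judged:
On the way, in this order (a step that is already met when the one before it is completed fails the run):
1. every axe head lies flat in a bay (x of axe0_mid in the frame of case between -0.02 and 0.02 m and y of axe0_mid in the frame of case between -0.124 and 0.124 m and z of axe0_mid in the frame of case between 0.018 and 0.028 m and angle between the x axis of each of axe0_mid, axe1_mid, axe2_mid, axe3_mid, axe4_mid and the x axis of case, either way round below 0.25 rad and x of axe1_mid in the frame of case between -0.02 and 0.02 m and y of axe1_mid in the frame of case between -0.124 and 0.124 m and z of axe1_mid in the frame of case between 0.018 and 0.028 m and x of axe2_mid in the frame of case between -0.02 and 0.02 m and y of axe2_mid in the frame of case between -0.124 and 0.124 m and z of axe2_mid in the frame of case between 0.018 and 0.028 m and x of axe3_mid in the frame of case between -0.02 and 0.02 m and y of axe3_mid in the frame of case between -0.124 and 0.124 m and z of axe3_mid in the frame of case between 0.018 and 0.028 m and x of axe4_mid in the frame of case between -0.02 and 0.02 m and y of axe4_mid in the frame of case between -0.124 and 0.124 m and z of axe4_mid in the frame of case between 0.018 and 0.028 m), for 0.2 s.
2. the bar lies across both rests, in the notches (horizontal distance between bar_tab and bar_rest below 0.014 m and x of bar_tab in the frame of case between -0.007 and 0.007 m and z of bar_tab in the frame of case between 0.059 and 0.067 m and angle between the y axis of bar_tab and the y axis of case, either way round below 0.05 rad and angle between bar_tab's own z axis and vertical below 0.1 rad), for 0.2 s.
3. the rebated leaf is shut while the flanged leaf is still open (value of joint rebated below 0.04 rad and value of joint flanged above 0.5 rad), for 0.2 s.
4. the flanged leaf is shut over the rebated one (value of joint each of rebated, flanged below 0.04 rad), for 0.2 s.
At the end, for the whole second after the job is handed in: Every axe head lies flat on a bay floor (centre 18 to 28 mm above the case underside, within 20 mm of mid-bay, 0.25 rad of its line); the bar lies in both notches (tab within 14 mm of the middle, 7 mm in case x, 0.05 rad); both leaves shut within 0.04 rad, flange on top (all of step 1 and all of step 2 and all of step 4); the robot touches nothing.
It fails at once if the flanged leaf is shut while the rebated leaf is open (value of joint flanged below 0.1 rad and value of joint rebated above 0.3 rad).
It fails at once if the jar is disturbed (moved over 30 mm) (distance of jar from where it was at the start of the episode above 0.03 m).
It fails at once if the tape is disturbed (moved over 30 mm) (distance of tape from where it was at the start of the episode above 0.03 m).
It fails at once if the driver is disturbed (moved over 30 mm) (distance of driver from where it was at the start of the episode above 0.03 m).
Of axe0, axe1, axe2, axe3, axe4 only 3 to 5 are there at a start; the rules pass over those that are not, and their reading is None.
At some moment in a run one of axe0, axe1, axe2, axe3, axe4, bar may be knocked a few centimetres aside while the robot is not near it.
Once in a run the grip may slacken for a moment while it holds something.
It also fails if it takes over 210 s, if anything falls off the work surface, if the arm or the gripper's body presses on something with over 40 N, if the wrist force passes 120 N, or if a joint passes its speed limit or range.

## Working session

There is one attempt and no reset: what is moved stays moved. The work goes in short steps, Python scripts to look and compute and a tool call to move; the robot and the scene stay as the last step left them, time stands still between calls to the robot, and variables do not carry over. Pictures are saved under pics/ and viewed, at most 17 in all, crops included, and the job is handed in when it is done.

Besides the shell and the picture viewer there is one more tool, called after ">>>" as a command line: name --argument value ..., lists and objects as JSON in quotes. move_arm: Moves the arm, as the interface text tells. Its arguments: {"type":"object","properties":{"moves":{"type":"string"},"grip_force":{"type":"number"}},"required":["moves"]}

```bash
ls; mkdir -p pics; python3 - <<'E'
from station import sensors, optics
import cv2,numpy as np
s=sensors.sense();print({k:np.round(v,3).tolist() for k,v in s.items()})
for n in ["scene","side","wrist"]:
    p=optics.camera_params(n);print(n,{k:np.round(v,4).tolist() for k,v in p.items()})
    im=optics.capture(n);cv2.imwrite(f"pics/{n}0.png",im)
E
```

```text
pics
{'t': 0.0, 'q': [1.121, 0.313, 1.498, -0.0, 1.331, -0.223], 'qd': [-0.001, 0.0, 0.002, -0.002, -0.0, -0.0], 'tau': [-0.001, -40.221, -25.227, 0.069, 0.035, -0.0], 'eef_pos': [0.118, 0.511, 0.255], 'orientation': [-0.0, 0.113, 0.994, -0.001], 'contact_force': [0.142, 0.119, 0.593], 'wrist_torque': [-0.03, -0.009, 0.0], 'gripper_force': 0.0, 'width': 0.088}
scene {'fx': 515.0017, 'fy': 515.0017, 'cx': 321.9137, 'cy': 199.8367, 'R': [[-0.576, 0.8174, -0.0114], [0.6914, 0.4797, -0.5402], [-0.4361, -0.319, -0.8415]], 't': [0.278, -0.3623, 1.8639]}
side {'fx': 386.1355, 'fy': 386.1355, 'cx': 324.3301, 'cy': 199.6884, 'R': [[-0.9714, -0.2373, 0.0021], [-0.1388, 0.5611, -0.816], [0.1924, -0.793, -0.578]], 't': [0.5211, 0.1491, 1.3937]}
wrist {'fx': 344.0429, 'fy': 344.0429, 'cx': 315.5396, 'cy': 202.8858, 'R': [[0.224, 0.9746, -0.0012], [0.9302, -0.2134, 0.2988], [0.2909, -0.0681, -0.9543]], 't': [-0.5241, -0.0415, 0.39]}
```

View pics/scene0.png

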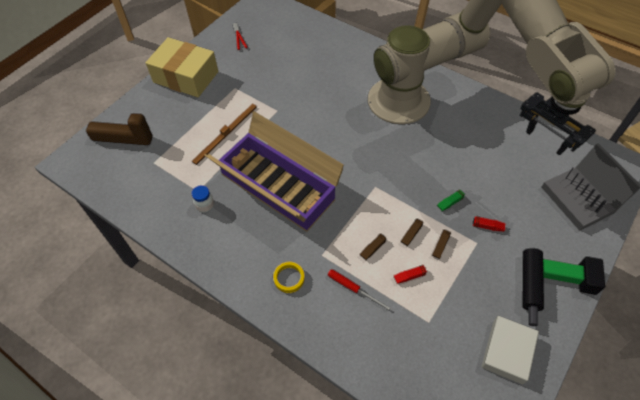

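View pics/side0.png

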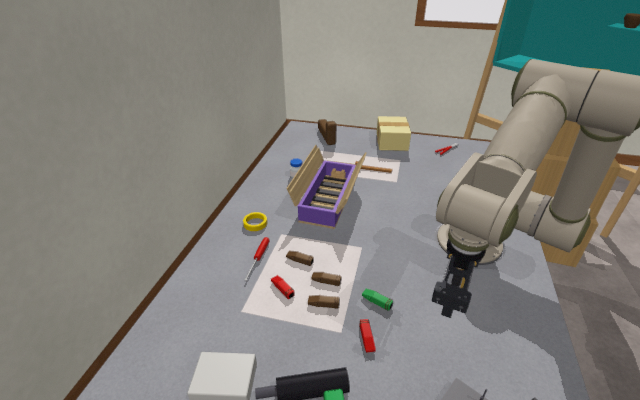

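The scene view shows three bronze axes at (373,246), (412,231) and (442,243). The case is at (278,180), the bar at (225,132), the jar at (202,198) and the tape at (288,278). Red and green look-alikes lie among them. The side view agrees, with the axes at (300,258), (327,279) and (324,302). Next I'll get coarse positions from the two views.

```bash
cat > h.py <<'E'
import numpy as np, cv2
from station import sensors, optics
def ray(p,uv):
    R=np.array(p["R"]);C=-R.T@np.array(p["t"])
    return C,R.T@np.array([(uv[0]-p["cx"])/p["fx"],(uv[1]-p["cy"])/p["fy"],1.])
def plane(p,uv,z):
    C,d=ray(p,uv);return C+d*(z-C[2])/d[2]
def tri(obs):  # [(params,uv)...] -> point, worst miss
    A=np.zeros((3,3));b=np.zeros(3);L=[]
    for p,uv in obs:
        C,d=ray(p,uv);d=d/np.linalg.norm(d);M=np.eye(3)-np.outer(d,d);A+=M;b+=M@C;L.append((C,M))
    X=np.linalg.solve(A,b);return X,max(np.linalg.norm(M@(X-C)) for C,M in L)
def proj(p,X):
    c=np.array(p["R"])@X+np.array(p["t"]);return np.array([p["fx"]*c[0]/c[2]+p["cx"],p["fy"]*c[1]/c[2]+p["cy"]])
def blobs(im,lo,hi,amin,amax=1e9):
    m=cv2.inRange(cv2.cvtColor(im,cv2.COLOR_BGR2HSV),lo,hi)
    m=cv2.morphologyEx(m,cv2.MORPH_OPEN,np.ones((2,2),np.uint8))
    return [c for c in cv2.findContours(m,cv2.RETR_EXTERNAL,cv2.CHAIN_APPROX_NONE)[0] if amin<cv2.contourArea(c)<amax]
def cen(c):
    m=cv2.moments(c);return np.array([m["m10"],m["m01"]])/m["m00"]
def snap(n,out=None):
    p=optics.camera_params(n);im=optics.capture(n)
    if out: cv2.imwrite(f"pics/{out}.png",im)
    return p,im
E
python3 - <<'E'
from h import *
np.set_printoptions(precision=3,suppress=True)
ps,pd,pw=[optics.camera_params(n) for n in("scene","side","wrist")]
for a,b in [((373,246),(300,258)),((412,231),(327,279)),((442,243),(324,302)),((225,132),(338,170)),((201,190),(296,162)),((288,278),(255,222))]:
    print(tri([(ps,a),(pd,b)]),plane(ps,a,.013),plane(pd,b,.013))
print("wristcam",-np.array(pw["R"]).T@pw["t"])
im=cv2.imread("pics/scene0.png");c=cv2.resize(im[80:240,150:360],None,fx=3.7,fy=3.7,interpolation=cv2.INTER_CUBIC);
im2=cv2.imread("pics/side0.png");d=cv2.resize(im2[130:240,270:410],None,fx=4,fy=4,interpolation=cv2.INTER_CUBIC)
cv2.imwrite("pics/c1.png",c)
cv2.imwrite("pics/c2.png",d)
E
```

```text
(array([0.563, 0.242, 0.012]), np.float64(0.0008187028483804641)) [0.564 0.243 0.013] [0.562 0.243 0.013]
(array([0.452, 0.312, 0.011]), np.float64(0.0004717095638621244)) [0.453 0.312 0.013] [0.451 0.313 0.013]
(array([0.439, 0.406, 0.014]), np.float64(0.0003220362003869934)) [0.438 0.406 0.013] [0.439 0.405 0.013]
(array([ 0.534, -0.349,  0.05 ]), np.float64(0.03621269994860961)) [ 0.48  -0.41   0.013] [ 0.558 -0.352  0.013]
(array([ 0.732, -0.274,  0.075]), np.float64(0.0013514024818531375)) [ 0.707 -0.314  0.013] [ 0.767 -0.376  0.013]
(array([0.787, 0.094, 0.008]), np.float64(0.0027060890869090113)) [0.79  0.098 0.013] [0.783 0.097 0.013]
wristcam [0.043 0.529 0.384]
```

View pics/c1.png

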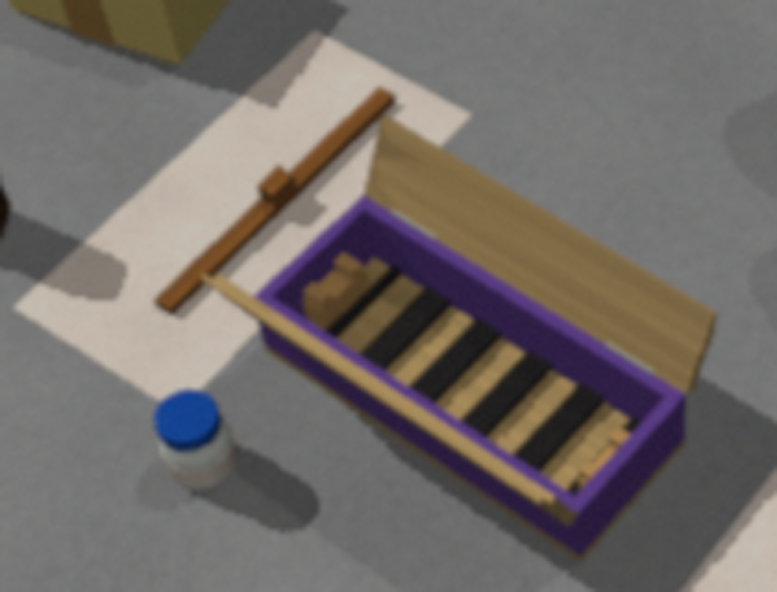

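View pics/c2.png

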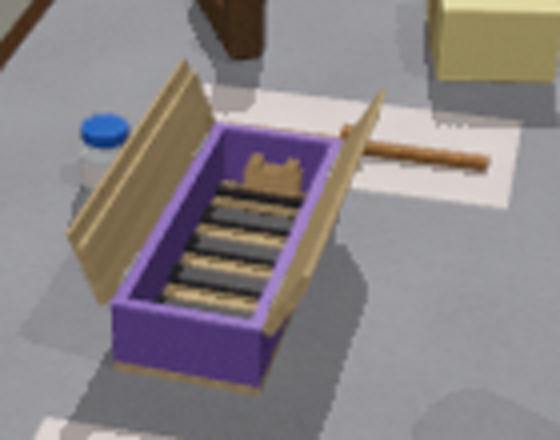

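The dark strips are the ribs and the tan strips the bay floors. The jar-side leaf shows a step on its inner face, so it is probably the flanged one. In c1 the outer rim corners are at about (365,203), (683,395), (578,510) and (262,295).

```bash
cat >> h.py <<'E'
from scipy.spatial.transform import Rotation as Ro
np.set_printoptions(precision=4,suppress=True)
def down(yaw): # tool z down, tool x axis at world heading yaw
    c,s=np.cos(yaw),np.sin(yaw);return Ro.from_matrix(np.array([[c,s,0],[s,-c,0],[0,0,-1]]))
def go(pos,R=None,s=None):
    s=s or sensors.sense();q=s["orientation"];R0=Ro.from_quat([q[1],q[2],q[3],q[0]])
    R=R or R0
    d=R0.inv().apply(np.array(pos)-s["eef_pos"])/.06;r=np.degrees((R0.inv()*R).as_rotvec())/8
    print("shift",d.round(3),"turn",r.round(3))
def tyaw():
    q=sensors.sense()["orientation"];x=Ro.from_quat([q[1],q[2],q[3],q[0]]).apply([1,0,0]);return np.arctan2(x[1],x[0])
E
python3 - <<'E'
from h import *
ps=optics.camera_params("scene")
P=[plane(ps,np.array(c)/3.7+[150,80],.078) for c in [(365,203),(683,395),(578,510),(262,295)]]
for p in P: print(p)
P=np.array(P);print("centre",P.mean(0),[np.linalg.norm(P[i]-P[(i+1)%4]) for i in range(4)])
d=P[1]-P[0]+P[2]-P[3];print("long dir deg",np.degrees(np.arctan2(d[1],d[0])))
B=[plane(ps,np.array(c)/3.7+[150,80],.012) for c in [(388,95),(168,305)]];print("bar ends",B,np.linalg.norm(B[0]-B[1]))
print("tab",plane(ps,np.array((280,185))/3.7+[150,80],.025))
print(tyaw());go([.49,.30,.27])
E
```

```text
[ 0.4812 -0.2927  0.078 ]
[0.4902 0.0536 0.078 ]
[0.6283 0.0474 0.078 ]
[ 0.6099 -0.3003  0.078 ]
centre [ 0.5524 -0.123   0.078 ] [np.float64(0.34640880587953), np.float64(0.1382676650992326), np.float64(0.348211726643292), np.float64(0.12897367964086928)]
long dir deg 87.73394185556947
bar ends [array([ 0.3264, -0.403 ,  0.012 ]), array([ 0.6352, -0.4051,  0.012 ])] 0.3087768033369354
tab [ 0.479  -0.4054  0.025 ]
2.9147791375992056
shift [-6.833 -2.039 -0.244] turn [0. 0. 0.]
```

>>> move_arm --moves "1 -1 -0.3 -0.2 0 0 0;1 -2 -0.6 -0.2 0 0 0;1 -3 -0.9 -0.2 0 0 0;1 -4 -1.2 -0.2 0 0 0;1 -5 -1.5 -0.2 0 0 0;1 -6 -1.8 -0.2 0 0 0;1 -6.8 -2 -0.2 0 0 0;1 -6.8 -2 -0.2 0 0 0"

```text
t: 1.15
eef_pos: [0.4908, 0.3009, 0.2667]
orientation: [-0.0, 0.115, 0.993, -0.0]
contact_force: [0.1, 0.9, -0.3]
width: 0.0883
gripper_force: 0.0
```

```bash
python3 - <<'E'
from h import *
print(sensors.sense()["eef_pos"])
p,im=snap("wrist","w1")
import json;json.dump({k:np.array(v).tolist() for k,v in p.items()},open("w1.json","w"))
E
```

```text
[0.4908 0.3009 0.2667]
```

View pics/w1.png

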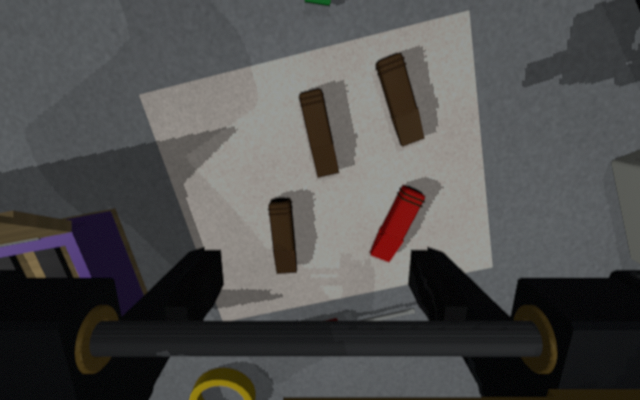

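The wrist view shows the axes at (320,132), (400,100) and (283,236). The red look-alike is at (398,224). I'll take a second view from nearer for triangulation.

>>> move_arm --moves "1 0.5 0.5 0.5 0 0 0;1 1 1 1 0 0 0;1 1 1 1 0 0 0;1 1 1 1 0 0 0;1 1 1 1 0 0 0;1 1 1 1 0 0 0;1 1 1 1 0 0 0;1 1 1 1 0 0 0"

```text
t: 2.2
eef_pos: [0.4438, 0.3747, 0.2078]
orientation: [0.0, 0.113, 0.994, 0.0]
contact_force: [0.0, 0.9, -0.3]
width: 0.0882
gripper_force: 0.0
```

```bash
cat >> h.py <<'E'
LO,HI=(3,70,20),(22,255,140)
def axes(p,im,z=.022,amin=500,amax=9000):
    out=[]
    for c in blobs(im,LO,HI,amin,amax):
        (u,v),(w,h),a=cv2.minAreaRect(c)
        b=cv2.boxPoints(((u,v),(w,h),a));Q=[plane(p,q,z) for q in b]
        e=[Q[1]-Q[0],Q[2]-Q[1]];L=[np.linalg.norm(x) for x in e];k=int(L[1]>L[0])
        yaw=np.arctan2(e[k][1],e[k][0])%np.pi
        out.append(dict(uv=cen(c),X=plane(p,cen(c),z),L=max(L),W=min(L),yaw=yaw))
    return out
E
python3 - <<'E'
from h import *
import json
p1=json.load(open("w1.json"));i1=cv2.imread("pics/w1.png")
p2,i2=snap("wrist","w2")
json.dump({k:np.array(v).tolist() for k,v in p2.items()},open("w2.json","w"))
a=axes(p1,i1);b=axes(p2,i2)
for n,l in(("1",a),("2",b)):
    for o in l: print(n,o)
for o in a:
    for q in b:
        X,m=tri([(p1,o["uv"]),(p2,q["uv"])])
        if m<.004: print("tri",X,m)
E
```

```text
1 {'uv': array([591.9526, 394.7076]), 'X': array([0.8847, 0.5986, 0.022 ]), 'L': np.float64(0.16542792709003906), 'W': np.float64(0.015939793967811717), 'yaw': np.float64(1.3420239834162624)}
1 {'uv': array([541.2203, 340.5581]), 'X': array([0.7781, 0.534 , 0.022 ]), 'L': np.float64(0.1153864395863554), 'W': np.float64(0.04478748940055411), 'yaw': np.float64(0.12979467514865367)}
1 {'uv': array([ 92.2985, 340.9473]), 'X': array([ 0.6462, -0.0344,  0.022 ]), 'L': np.float64(0.11637743334727045), 'W': np.float64(0.046184240417472315), 'yaw': np.float64(2.5493852922069182)}
1 {'uv': array([ 29.2112, 227.2217]), 'X': array([ 0.4821, -0.04  ,  0.022 ]), 'L': np.float64(0.08782850991650025), 'W': np.float64(0.036809261663952694), 'yaw': np.float64(1.5078068440097254)}
1 {'uv': array([283.6743, 237.2826]), 'X': array([0.5617, 0.2453, 0.022 ]), 'L': np.float64(0.08986782873407714), 'W': np.float64(0.024836616004360282), 'yaw': np.float64(2.9963112779118326)}
1 {'uv': array([319.6549, 133.0256]), 'X': array([0.4538, 0.3134, 0.022 ]), 'L': np.float64(0.09068795208108302), 'W': np.float64(0.023
[... 940 characters left out ...]
np.float64(0.02436070252491776), 'yaw': np.float64(2.951345003130942)}
2 {'uv': array([256.7624, 204.512 ]), 'X': array([0.4533, 0.3142, 0.022 ]), 'L': np.float64(0.09126844734054164), 'W': np.float64(0.026929056186998132), 'yaw': np.float64(0.006699995945925582)}
2 {'uv': array([346.1317, 168.8926]), 'X': array([0.4385, 0.4047, 0.022 ]), 'L': np.float64(0.09128501600523085), 'W': np.float64(0.024156065511179135), 'yaw': np.float64(0.12511225897558423)}
tri [0.5679 0.2405 0.0025] 0.0016628277806933732
tri [0.2875 0.3784 0.7136] 0.003975646300765922
tri [0.4542 0.3134 0.0187] 2.400362775696482e-05
tri [0.4238 0.3513 0.2457] 0.0018124618162927437
tri [0.4401 0.405  0.015 ] 7.10438798499972e-05
```

```bash
python3 - <<'E'
from h import *
go([.4395,.405,.06],down(np.pi+.13));go([.4395,.405,.029],down(np.pi+.13))
E
```

```text
shift [0.183 0.475 2.463] turn [ 0.     0.    -2.557]
shift [0.183 0.475 2.98 ] turn [ 0.     0.    -2.557]
```

>>> move_arm --moves "0.2 0.18 0.48 0.8 0 0 -1.3;0.2 0.18 0.48 1.5 0 0 -2.56;0.2 0.18 0.48 2.2 0 0 -2.56;0.2 0.18 0.48 2.7 0 0 -2.56;0.2 0.18 0.48 2.98 0 0 -2.56;0.2 0.18 0.48 2.98 0 0 -2.56;-1 0.18 0.48 2.98 0 0 -2.56;-1 0.18 0.48 2.98 0 0 -2.56" --grip_force 30

```text
t: 3.25
eef_pos: [0.4401, 0.4057, 0.0301]
orientation: [0.001, -0.065, 0.998, 0.0]
contact_force: [0.6, -0.2, -0.4]
width: 0.0353
gripper_force: 0.0
```

>>> move_arm --moves "-1 0 0 0 0 0 0;-1 0 0 0 0 0 0;-1 0 0 -0.5 0 0 0;-1 0 0 -1.2 0 0 0;-1 0 0 -2 0 0 0;-1 0 0 -3 0 0 0;-1 0 0 -3.5 0 0 0;-1 0 0 -3.5 0 0 0"

```text
t: 4.25
eef_pos: [0.44, 0.4056, 0.2404]
orientation: [0.002, -0.065, 0.998, 0.001]
contact_force: [-0.1, 0.2, -2.4]
width: 0.0258
gripper_force: 30.0
```

```bash
python3 - <<'E'
from h import *
go([.64,-.08,.30],down(np.pi-.04))
E
```

```text
shift [-2.254 -8.458 -0.999] turn [0.012 0.022 1.222]
```

>>> move_arm --moves "-1 -0.2 -0.8 -0.5 0 0 0.4;-1 -0.4 -1.6 -1 0 0 0.8;-1 -0.6 -2.5 -1 0 0 1.2;-1 -0.9 -3.4 -1 0 0 1.2;-1 -1.2 -4.4 -1 0 0 1.2;-1 -1.4 -5.4 -1 0 0 1.2;-1 -1.7 -6.3 -1 0 0 1.2;-1 -1.9 -7.2 -1 0 0 1.2"

```text
t: 5.25
eef_pos: [0.6092, -0.01, 0.296]
orientation: [-0.002, 0.019, 1.0, 0.0]
contact_force: [0.4, 0.0, -3.0]
width: 0.0261
gripper_force: 30.0
```

>>> move_arm --moves "-1 -0.15 -0.6 0 0 0 0;-1 -0.35 -1.2 0 0 0 0;-1 -0.35 -1.2 0 0 0 0;-1 -0.35 -1.2 0 0 0 0;-1 -0.35 -1.2 0 0 0 0;-1 -0.35 -1.2 0 0 0 0;-1 -0.35 -1.2 0 0 0 0;-1 -0.35 -1.2 0 0 0 0"

```text
t: 6.25
eef_pos: [0.6272, -0.0807, 0.299]
orientation: [0.0, 0.018, 1.0, -0.0]
contact_force: [0.2, -0.1, -1.5]
width: 0.0256
gripper_force: 30.0
```

```bash
python3 - <<'E'
from h import *
import json
p2,i2=snap("wrist","w3")
json.dump({k:np.array(v).tolist() for k,v in p2.items()},open("w3.json","w"))
E
```

```text
(no output)
```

View pics/w3.png

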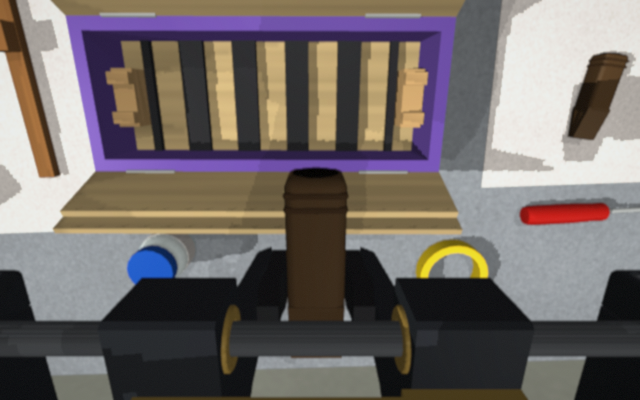

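w3 shows the case with its five tan bays at columns 172, 222, 272, 323 and 375 and the rests at (128,97) and (412,97). The outward (+x) leaf has the step on its inner face, at rows 213–228, so it is the flanged leaf. The held axe is at (316,240). I'll take a second view for height.

>>> move_arm --moves "-1 0.5 -0.7 -0.4 0 0 0;-1 0.8 -1.4 -0.8 0 0 0;-1 0.8 -1.4 -0.8 0 0 0;-1 0.8 -1.4 -0.8 0 0 0;-1 0.8 -1.4 -0.8 0 0 0;-1 0.8 -1.4 -0.8 0 0 0;-1 0.8 -1.4 -0.8 0 0 0;-1 0.8 -1.4 -0.8 0 0 0"

```text
t: 7.3
eef_pos: [0.5763, -0.1629, 0.3468]
orientation: [-0.0, 0.018, 1.0, 0.0]
contact_force: [0.5, -0.2, -1.8]
width: 0.0257
gripper_force: 30.0
```

```bash
cat >> h.py <<'E'
def rimquad(im,ymax=260):
    hsv=cv2.cvtColor(im,cv2.COLOR_BGR2HSV);m=cv2.inRange(hsv,(118,80,95),(150,255,255));m[ymax:]=0
    m=cv2.morphologyEx(m,cv2.MORPH_OPEN,np.ones((3,3),np.uint8))
    c=max(cv2.findContours(m,cv2.RETR_EXTERNAL,cv2.CHAIN_APPROX_NONE)[0],key=lambda c:cv2.contourArea(cv2.convexHull(c)))
    h=cv2.convexHull(c);return cv2.approxPolyN(h,4,ensure_convex=True).reshape(-1,2).astype(float)
E
python3 - <<'E'
from h import *
import json
p1=json.load(open("w3.json"));i1=cv2.imread("pics/w3.png")
p2,i2=snap("wrist","w4");json.dump({k:np.array(v).tolist() for k,v in p2.items()},open("w4.json","w"))
def srt(q): 
    c=q.mean(0);return q[np.argsort(np.arctan2(*(q-c).T[::-1]))]
a,b=srt(rimquad(i1)),srt(rimquad(i2));print(a,b)
P=np.array([tri([(p1,x),(p2,y)])[0] for x,y in zip(a,b)]);print(P)
for p,q in((p1,a),(p2,b)):
    Q=np.array([plane(p,x,.078) for x in q]);d=Q[1]-Q[0]+Q[2]-Q[3]
    print(Q.mean(0),[np.linalg.norm(Q[i]-Q[i-1]) for i in range(4)],np.arctan2(d[1],d[0]))
E
```

```text
[[ 66.  16.]
 [456.  16.]
 [439. 171.]
 [ 96. 171.]] [[183.  74.]
 [511.  76.]
 [490. 201.]
 [197. 201.]]
[[ 0.472  -0.3045  0.0751]
 [ 0.4866  0.0503  0.082 ]
 [ 0.6305  0.049   0.0719]
 [ 0.6164 -0.3086  0.0769]]
[ 0.5512 -0.1281  0.078 ] [np.float64(0.14369656001138936), np.float64(0.35500290375547006), np.float64(0.14366374656494885), np.float64(0.3550627214435533)] 1.5350013429495581
[ 0.5506 -0.1283  0.078 ] [np.float64(0.14398721178568902), np.float64(0.3558114717533664), np.float64(0.14193946093178086), np.float64(0.3541744915934643)] 1.5322019746780342
```

View pics/w4.png

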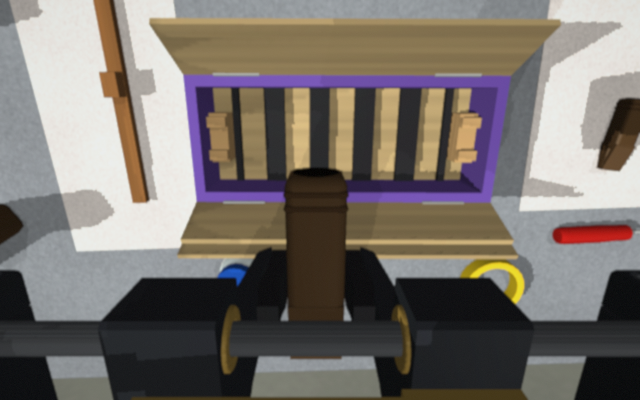

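```bash
python3 - <<'E'
from h import *
import json
p2=json.load(open("w4.json"));p1=json.load(open("w3.json"));ps=optics.camera_params("scene")
A=np.array
for n,o in {"rebL":[(p2,(150,20)),(ps,A((385,120))/3.7+[150,80])],"rebR":[(p2,(560,20)),(ps,A((715,318))/3.7+[150,80])],
 "flL":[(p2,(181,257)),(p1,(54,232))],"flR":[(p2,(516,257)),(p1,(462,232))]}.items(): print(n,tri(o))
C=A([.551,-.128,0]);Y=A([.037,.9993,0])
for y in(-.058,0,.058): print(y,C+Y*y)
go(C+Y*-.058+[0,0,.10],down(np.pi-.037));go(C+Y*-.058+[0,0,.0405],down(np.pi-.037))
E
```

```text
rebL (array([ 0.4281, -0.3068,  0.1289]), np.float64(0.0011960399472196424))
rebR (array([0.4454, 0.0556, 0.1383]), np.float64(0.002182432847055343))
flL (array([ 0.6521, -0.3037,  0.1566]), np.float64(0.0004658961295501016))
flR (array([0.6725, 0.0494, 0.1394]), np.float64(0.0002458052810114381))
-0.058 [ 0.5489 -0.186   0.    ]
0 [ 0.551 -0.128  0.   ]
0.058 [ 0.5531 -0.07    0.    ]
shift [ 0.441 -0.4    4.115] turn [ 0.    -0.     0.001]
shift [ 0.441 -0.4    5.106] turn [ 0.    -0.     0.001]
```

>>> move_arm --moves "-1 0.44 -0.4 0.8 0 0 0;-1 0.44 -0.4 1.7 0 0 0;-1 0.44 -0.4 2.6 0 0 0;-1 0.44 -0.4 3.4 0 0 0;-1 0.44 -0.4 4 0 0 0;-1 0.44 -0.4 4.3 0 0 0;-1 0.44 -0.4 4.3 0 0 0;-1 0.44 -0.4 4.3 0 0 0"

```text
t: 8.35
eef_pos: [0.5497, -0.1865, 0.0905]
orientation: [0.001, 0.018, 1.0, -0.001]
contact_force: [-0.4, 0.8, -2.9]
width: 0.0258
gripper_force: 30.0
```

>>> move_arm --moves "-1 0 0 0.2 0 0 0;-1 0 0 0.4 0 0 0;-1 0 0 0.6 0 0 0;-1 0 0 0.7 0 0 0;-1 0 0 0.78 0 0 0;-1 0 0 0.8 0 0 0;-1 0 0 0.8 0 0 0;-1 0 0 0.8 0 0 0"

```text
t: 9.35
eef_pos: [0.5491, -0.1861, 0.0412]
orientation: [0.0, 0.018, 1.0, -0.0]
contact_force: [-0.3, 1.0, -1.6]
width: 0.0259
gripper_force: 30.0
```

```bash
python3 - <<'E'
from h import *
s=sensors.sense();print(s["eef_pos"],s["contact_force"],s["wrist_torque"],s["width"])
E
```

```text
[ 0.5491 -0.1861  0.0412] [-0.2745  0.9515 -1.6395] [ 0.0025 -0.0192  0.014 ] 0.02587320585617719
```

Now lower the last 1 mm, release to about 40 mm and rise.

>>> move_arm --moves "-1 0 0 0.015 0 0 0;-0.1 0 0 0.015 0 0 0;-0.1 0 0 0.015 0 0 0;-0.1 0 0 0.015 0 0 0;-0.1 0 0 -0.5 0 0 0;-0.1 0 0 -1.4 0 0 0;-0.1 0 0 -2.4 0 0 0;-0.1 0 0 -3.2 0 0 0"

```text
t: 10.35
eef_pos: [0.5489, -0.186, 0.2356]
orientation: [0.001, 0.018, 1.0, -0.0]
contact_force: [0.0, -0.7, -0.4]
width: 0.0397
gripper_force: 0.0
```

```bash
python3 - <<'E'
from h import *
go([.5,.1,.25],down(np.pi));go([.5,.24,.27],down(np.pi))
E
```

```text
shift [ 0.99   4.733 -0.246] turn [-0.006  0.011 -0.264]
shift [ 1.076  7.065 -0.582] turn [-0.006  0.011 -0.264]
```

>>> move_arm --moves "0.1 0.1 0.9 -0.5 0 0 -0.27;0.1 0.3 1.8 -0.5 0 0 -0.27;0.1 0.5 2.7 -0.5 0 0 -0.27;0.1 0.6 3.6 -0.5 0 0 -0.27;0.1 0.7 4.5 -0.5 0 0 -0.27;0.1 0.9 5.4 -0.5 0 0 -0.27;0.1 1 6.3 -0.5 0 0 -0.27;0.1 1.1 7 -0.5 0 0 -0.27"

```text
t: 11.35
eef_pos: [0.4979, 0.2381, 0.263]
orientation: [0.0, -0.001, 1.0, 0.0]
contact_force: [0.9, -0.3, 0.2]
width: 0.0484
gripper_force: 0.0
```

```bash
python3 - <<'E'
from h import *
p,im=snap("wrist","w5");print(sensors.sense()["eef_pos"])
for o in axes(p,im): print(o)
go([.4537,.3135,.029],down(np.pi+.003))
E
```

```text
[0.497  0.2417 0.263 ]
{'uv': array([513.3788, 394.7522]), 'X': array([0.81  , 0.5086, 0.022 ]), 'L': np.float64(0.46705034242463905), 'W': np.float64(0.0160050508301314), 'yaw': np.float64(1.5735375992692613)}
{'uv': array([179.1444, 340.7363]), 'X': array([0.7229, 0.0626, 0.022 ]), 'L': np.float64(0.10983674781448291), 'W': np.float64(0.031233755202104228), 'yaw': np.float64(2.9316589022196826)}
{'uv': array([454.208 , 340.5637]), 'X': array([0.7216, 0.4169, 0.022 ]), 'L': np.float64(0.11115014332048108), 'W': np.float64(0.030580168358043777), 'yaw': np.float64(0.22790781943459634)}
{'uv': array([321.2322, 223.572 ]), 'X': array([0.5612, 0.2444, 0.022 ]), 'L': np.float64(0.09068039886567553), 'W': np.float64(0.024198883618109995), 'yaw': np.float64(2.9761750611879805)}
{'uv': array([ 97.6879, 218.9408]), 'X': array([ 0.5562, -0.0111,  0.022 ]), 'L': np.float64(0.09983128173966936), 'W': np.float64(0.02401580619287451), 'yaw': np.float64(3.122336281626204)}
{'uv': array([ 51.6336, 219.9102]), 'X': array([ 0.5575, -0.064 ,  0.022 ]), 'L': np.float64(0.1010579339720366), 'W': np.float64(0.026954274871296594), 'yaw': np.float64(3.112838316072975)}
{'uv': array([  7.4553, 229.8264]), 'X': array([ 0.5698, -0.1178,  0.022 ]), 'L': np.float64(0.09917625970572434), 'W': np.float64(0.024254069880999013), 'yaw': np.float64(2.8942839832394176)}
{'uv': array([ 51.1937, 149.0845]), 'X': array([ 0.4765, -0.0462,  0.022 ]), 'L': np.float64(0.12373818294290592), 'W': np.float64(0.04087849430219064), 'yaw': np.float64(1.5325913115525336)}
{'uv': array([386.4867, 127.8436]), 'X': array([0.4532, 0.3124, 0.022 ]), 'L': np.float64(0.09133470799258672), 'W': np.float64(0.026916726270594996), 'yaw': np.float64(3.131091706590848)}
shift [0.716 1.192 3.902] turn [ 0.013 -0.001  0.009]
```

>>> move_arm --moves "0.1 0.36 0.6 0.7 0 0 0;0.1 0.72 1.19 1.5 0 0 0;0.1 0.72 1.19 2.4 0 0 0;0.1 0.72 1.19 3.2 0 0 0;0.1 0.72 1.19 3.7 0 0 0;0.1 0.72 1.19 3.9 0 0 0;0.1 0.72 1.19 3.9 0 0 0;-1 0.72 1.19 3.9 0 0 0"

```text
t: 12.4
eef_pos: [0.4559, 0.3077, 0.0302]
orientation: [0.001, -0.0, 1.0, 0.0]
contact_force: [-0.9, 0.3, 0.9]
width: 0.0407
gripper_force: 0.0
```

>>> move_arm --moves "-1 0 0 0 0 0 0;-1 0 0 0 0 0 0;-1 0 0 0 0 0 0;-1 0 0 -0.8 0 0 0;-1 0 0 -1.6 0 0 0;-1 0 0 -2.4 0 0 0;-1 0 0 -3.4 0 0 0;-1 0 0 -3.4 0 0 0"

```text
t: 13.4
eef_pos: [0.4563, 0.3079, 0.237]
orientation: [0.004, -0.0, 1.0, 0.001]
contact_force: [-0.8, -0.5, -3.7]
width: 0.026
gripper_force: 29.7
```

```bash
python3 - <<'E'
from h import *
go([.551,-.128,.23],down(np.pi-.037))
E
```

```text
shift [-1.571 -7.266  0.109] turn [0.019 0.052 0.272]
```

>>> move_arm --moves "-1 -0.2 -0.9 0 0 0 0.1;-1 -0.4 -1.8 0 0 0 0.27;-1 -0.6 -2.7 0 0 0 0.27;-1 -0.8 -3.6 0 0 0 0.27;-1 -1 -4.5 0 0 0 0.27;-1 -1.2 -5.4 0 0 0 0.27;-1 -1.4 -6.3 0 0 0 0.27;-1 -1.5 -7 0 0 0 0.27"

```text
t: 14.4
eef_pos: [0.545, -0.1145, 0.231]
orientation: [-0.002, 0.019, 1.0, 0.001]
contact_force: [-0.2, 0.7, -2.5]
width: 0.0256
gripper_force: 29.7
```

>>> move_arm --moves "-1 -0.07 -0.27 0 0 0 0;-1 -0.07 -0.27 0 0 0 0;-1 -0.07 -0.27 0.6 0 0 0;-1 -0.07 -0.27 1.4 0 0 0;-1 -0.07 -0.27 1.9 0 0 0;-1 -0.07 -0.27 2.2 0 0 0;-1 -0.07 -0.27 2.2 0 0 0;-1 -0.07 -0.27 2.2 0 0 0"

```text
t: 15.4
eef_pos: [0.5495, -0.1281, 0.1018]
orientation: [0.001, 0.018, 1.0, -0.0]
contact_force: [-0.1, -0.5, -2.7]
width: 0.0254
gripper_force: 29.7
```

```bash
python3 - <<'E'
from h import *
go([.551,-.128,.0405],down(np.pi-.037))
E
```

```text
shift [-0.024  0.002  1.022] turn [-0.003  0.008  0.008]
```

>>> move_arm --moves "-1 0 0 0.25 0 0 0;-1 -0.02 0 0.5 0 0 0;-1 -0.02 0 0.75 0 0 0;-1 -0.02 0 0.95 0 0 0;-1 -0.02 0 1.02 0 0 0;-1 -0.02 0 1.02 0 0 0;-1 -0.02 0 1.02 0 0 0;-1 -0.02 0 1.02 0 0 0"

```text
t: 16.4
eef_pos: [0.5504, -0.1289, 0.04]
orientation: [0.0, 0.018, 1.0, -0.0]
contact_force: [-2.1, 1.8, 4.2]
width: 0.0258
gripper_force: 29.8
```

>>> move_arm --moves "-0.1 0 0 0 0 0 0;-0.1 0 0 0 0 0 0;-0.1 0 0 0 0 0 0;-0.1 0 0 -0.6 0 0 0;-0.1 0 0 -1.5 0 0 0;-0.1 0 0 -2.5 0 0 0;-0.1 0 0 -3.2 0 0 0;-0.1 0 0 -3.2 0 0 0"

```text
t: 17.4
eef_pos: [0.5513, -0.1292, 0.2349]
orientation: [0.003, 0.018, 1.0, -0.001]
contact_force: [0.1, 0.3, -0.4]
width: 0.0397
gripper_force: 0.0
```

```bash
python3 - <<'E'
from h import *
go([.51,.17,.25],down(np.pi-.16));go([.5612,.2444,.27],down(np.pi-.16))
E
```

```text
shift [ 0.87   4.958 -0.27 ] turn [-0.015  0.043  0.882]
shift [ 0.061  6.228 -0.602] turn [-0.015  0.043  0.882]
```

>>> move_arm --moves "0.1 0.1 0.9 -0.5 0 0 0.4;0.1 0.3 1.8 -0.5 0 0 0.88;0.1 0.5 2.7 -0.5 0 0 0.88;0.1 0.6 3.6 -0.5 0 0 0.88;0.1 0.7 4.5 -0.5 0 0 0.88;0.1 0.9 5.2 -0.5 0 0 0.88;0.1 0.9 5.2 -0.5 0 0 0.88;0.1 0.9 5.2 -0.5 0 0 0.88"

```text
t: 18.4
eef_pos: [0.5079, 0.1843, 0.2608]
orientation: [-0.001, 0.08, 0.997, -0.0]
contact_force: [-0.6, 0.1, 0.2]
width: 0.0483
gripper_force: 0.0
```

```bash
python3 - <<'E'
from h import *
p,im=snap("wrist","w6");print(sensors.sense()["eef_pos"])
for o in axes(p,im):
    if o["X"][1]>.1 and o["X"][0]<.7:
        print(o);go(list(o["X"][:2])+[.029],down(o["yaw"] if o["yaw"]>1.5 else o["yaw"]+np.pi))
E
```

```text
[0.5081 0.1839 0.261 ]
{'uv': array([375.5205, 207.8006]), 'X': array([0.5611, 0.2435, 0.022 ]), 'L': np.float64(0.09047000537724745), 'W': np.float64(0.025904693263825482), 'yaw': np.float64(2.960785310718473)}
shift [-0.718  1.123  3.866] turn [-0.004 -0.007  0.143]
```

>>> move_arm --moves "0.1 -0.4 0.6 0.7 0 0 0.14;0.1 -0.72 1.12 1.5 0 0 0.14;0.1 -0.72 1.12 2.4 0 0 0.14;0.1 -0.72 1.12 3.2 0 0 0.14;0.1 -0.72 1.12 3.7 0 0 0.14;0.1 -0.72 1.12 3.86 0 0 0.14;0.1 -0.72 1.12 3.86 0 0 0.14;-1 -0.72 1.12 3.86 0 0 0.14"

```text
t: 19.45
eef_pos: [0.5621, 0.2443, 0.0316]
orientation: [0.001, 0.09, 0.996, 0.0]
contact_force: [-0.5, -0.9, -0.6]
width: 0.0406
gripper_force: 0.0
```

>>> move_arm --moves "-1 0 0 0 0 0 0;-1 0 0 0 0 0 0;-1 0 0 0 0 0 0;-1 0 0 -0.8 0 0 0;-1 0 0 -1.6 0 0 0;-1 0 0 -2.4 0 0 0;-1 0 0 -3.4 0 0 0;-1 0 0 -3.4 0 0 0"

```text
t: 20.45
eef_pos: [0.5624, 0.2449, 0.2385]
orientation: [0.004, 0.089, 0.996, 0.001]
contact_force: [-0.2, -0.1, -4.6]
width: 0.0255
gripper_force: 30.0
```

```bash
python3 - <<'E'
from h import *
go([.5531,-.07,.23],down(np.pi-.037))
E
```

```text
shift [-0.782 -5.192  0.13 ] turn [ 0.02   0.055 -1.018]
```

>>> move_arm --moves "-1 -0.15 -0.9 0.1 0 0 -0.4;-1 -0.3 -1.8 0.1 0 0 -0.8;-1 -0.4 -2.7 0.1 0 0 -1.02;-1 -0.55 -3.6 0.1 0 0 -1.02;-1 -0.7 -4.5 0.1 0 0 -1.02;-1 -0.78 -5.19 0.1 0 0 -1.02;-1 -0.78 -5.19 0.1 0 0 -1.02;-1 -0.78 -5.19 0.1 0 0 -1.02"

```text
t: 21.45
eef_pos: [0.5513, -0.0696, 0.2269]
orientation: [-0.001, 0.018, 1.0, 0.001]
contact_force: [-0.6, -0.1, -3.3]
width: 0.026
gripper_force: 30.0
```

```bash
python3 - <<'E'
from h import *
go([.5531,-.07,.0415],down(np.pi-.037))
p,im=snap("wrist","w7")
E
```

```text
shift [-0.036 -0.009  3.09 ] turn [ 0.008 -0.015  0.001]
```

View pics/w7.png

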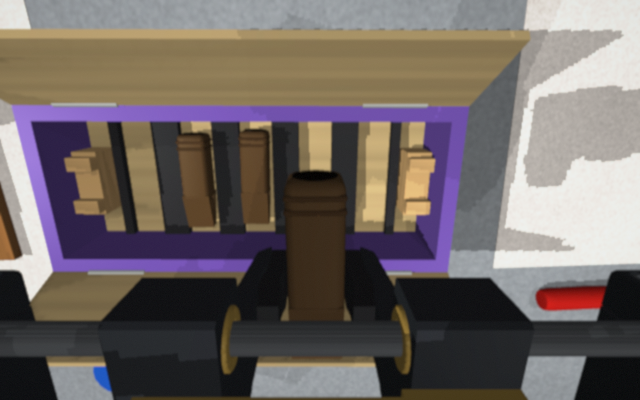

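w7 shows the two placed axes lying in their bays at (196,180) and (255,177). The next bay, at (318,~150), is free. I'll lower the third.

>>> move_arm --moves "-1 -0.03 0 0.7 0 0 0;-1 -0.03 0 1.4 0 0 0;-1 -0.03 0 2 0 0 0;-1 -0.03 0 2.4 0 0 0;-1 -0.03 0 2.7 0 0 0;-1 -0.03 0 2.95 0 0 0;-1 -0.03 0 3.09 0 0 0;-1 -0.03 0 3.09 0 0 0"

```text
t: 22.5
eef_pos: [0.5534, -0.0701, 0.0425]
orientation: [-0.0, 0.018, 1.0, 0.0]
contact_force: [-0.1, 0.0, -3.7]
width: 0.0256
gripper_force: 30.0
```

>>> move_arm --moves "-1 0 0 0 0 0 0;-0.1 0 0 0 0 0 0;-0.1 0 0 0 0 0 0;-0.1 0 0 0 0 0 0;-0.1 0 0 -0.6 0 0 0;-0.1 0 0 -1.6 0 0 0;-0.1 0 0 -2.6 0 0 0;-0.1 0 0 -3.2 0 0 0"

```text
t: 23.5
eef_pos: [0.5539, -0.0705, 0.2381]
orientation: [0.002, 0.018, 1.0, -0.001]
contact_force: [0.1, 1.1, 0.1]
width: 0.0395
gripper_force: 0.0
```

```bash
python3 - <<'E'
from h import *
go([.5,-.36,.28],down(np.pi))
E
```

```text
shift [ 0.717 -4.856 -0.696] turn [-0.009  0.027 -0.264]
```

>>> move_arm --moves "0.1 0.2 -0.9 -0.5 0 0 1.3;0.1 0.4 -1.8 -0.5 0 0 2.6;0.1 0.7 -2.7 -0.5 0 0 3.9;0.1 0.9 -3.6 -0.5 0 0 5.2;0.1 1 -4.5 -0.5 0 0 6.5;0.1 1 -5.4 -0.5 0 0 7.8;0.1 1 -6 -0.5 0 0 9.1;0.1 1 -6.4 -0.5 0 0 10.4"

```text
t: 24.5
eef_pos: [0.4789, -0.4536, 0.2644]
orientation: [-0.0, 0.68, 0.733, 0.0]
contact_force: [-0.4, -0.5, 0.5]
width: 0.0487
gripper_force: 0.0
```

>>> move_arm --moves "0.1 0 0 0 0 0 0.5;0.1 0 0 0 0 0 0.5;0.1 0 0 0 0 0 0.5;0.1 0 0 0 0 0 0.5;0.1 0 0 0 0 0 0.5;0.1 0 0 0 0 0 0.5;0.1 0 0 0 0 0 0.5;0.1 0 0 0 0 0 0.5"

```text
t: 25.5
eef_pos: [0.4794, -0.4519, 0.2647]
orientation: [-0.0, 0.703, 0.711, -0.0]
contact_force: [-0.2, -0.1, 1.3]
width: 0.0487
gripper_force: 0.0
```

```bash
python3 - <<'E'
from h import *
import json
print(tyaw())
p2,i2=snap("wrist","w8");json.dump({k:np.array(v).tolist() for k,v in p2.items()},open("w8.json","w"))
E
```

```text
1.5828310503081653
```

View pics/w8.png

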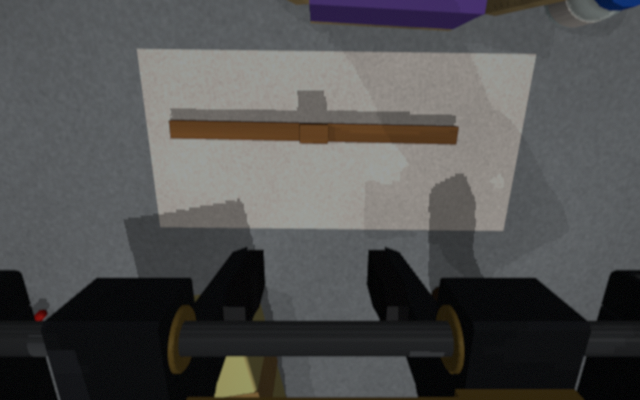

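w8 shows the bar from (170,129) to (457,134) with its tab at (314,133).

```bash
python3 - <<'E'
from h import *
import json
p8=json.load(open("w8.json"));p4=json.load(open("w4.json"));i8=cv2.imread("pics/w8.png")
m=cv2.inRange(cv2.cvtColor(i8,cv2.COLOR_BGR2HSV),(4,120,50),(20,255,255));m[:80]=0;m[200:]=0
c=max(cv2.findContours(m,0,1)[0],key=cv2.contourArea);r=cv2.minAreaRect(c);print(r)
E=[plane(p8,x,.012) for x in [(170,129.5),(457.5,134)]];d=E[1]-E[0]
print("ends",E,np.linalg.norm(d),np.arctan2(d[1],d[0]),"mid",(E[0]+E[1])/2)
print("tab",plane(p8,(314,132.5),.030))
print(tri([(p8,(314,132)),(p4,(113,84))]))
yaw=np.arctan2(d[1],d[0])%np.pi
if yaw>2: yaw-=np.pi
t=plane(p8,(314,132.5),.030)
go([t[0],t[1],.029],down(np.pi/2+yaw))
E
```

```text
((313.34405517578125, 132.69277954101562), (287.10321044921875, 19.07040786743164), 1.1612420082092285)
ends [array([ 0.3205, -0.4127,  0.012 ]), array([ 0.6342, -0.4135,  0.012 ])] 0.31373547979142585 -0.0025193108089406695 mid [ 0.4773 -0.4131  0.012 ]
tab [ 0.4773 -0.4121  0.03  ]
(array([ 0.4769, -0.4123,  0.0221]), np.float64(0.0003752580873591252))
shift [ 0.664 -0.027  3.929] turn [0.    0.    0.104]
```

>>> move_arm --moves "0.1 0.66 -0.03 0.8 0 0 0.1;0.1 0.66 -0.03 1.7 0 0 0.1;0.1 0.66 -0.03 2.5 0 0 0.1;0.1 0.66 -0.03 3.2 0 0 0.1;0.1 0.66 -0.03 3.7 0 0 0.1;0.1 0.66 -0.03 3.86 0 0 0.1;0.1 0.66 -0.03 3.86 0 0 0.1;-1 0.66 -0.03 3.86 0 0 0.1"

```text
t: 26.55
eef_pos: [0.4776, -0.4129, 0.0346]
orientation: [0.001, 0.708, 0.706, -0.0]
contact_force: [0.2, 0.3, 0.0]
width: 0.0408
gripper_force: 0.0
```

>>> move_arm --moves "-1 0 0 0 0 0 0;-1 0 0 0 0 0 0;-1 0 0 0 0 0 0;-1 0 0 -0.8 0 0 0;-1 0 0 -1.6 0 0 0;-1 0 0 -2.4 0 0 0;-1 0 0 -3.4 0 0 0;-1 0 0 -3.4 0 0 0"

```text
t: 27.55
eef_pos: [0.478, -0.4133, 0.2421]
orientation: [0.005, 0.708, 0.706, -0.001]
contact_force: [-0.3, -0.5, -1.4]
width: 0.0297
gripper_force: 30.0
```

```bash
python3 - <<'E'
from h import *
print(tyaw())
go([.58,-.20,.28],down(np.pi-.037));go([.551,-.128,.2],down(np.pi-.037))
p2,i2=snap("wrist","w9")
E
```

```text
1.5689705218808037
shift [ 3.554  1.697 -0.647] turn [ -0.007   0.072 -10.998]
shift [4.762 1.204 0.675] turn [ -0.007   0.072 -10.998]
```

>>> move_arm --moves "-1 0.5 0.3 -0.3 0 0 -1.3;-1 1 0.6 -0.3 0 0 -2.6;-1 1.6 0.7 -0.3 0 0 -3.9;-1 2.2 0.9 -0.3 0 0 -5.2;-1 2.8 1 -0.3 0 0 -6.5;-1 3.4 1.1 -0.3 0 0 -7.8;-1 4 1.2 -0.3 0 0 -9.1;-1 4.5 1.2 -0.3 0 0 -10.3"

```text
t: 28.6
eef_pos: [0.5493, -0.1409, 0.2531]
orientation: [-0.002, 0.064, 0.998, 0.001]
contact_force: [0.1, -0.2, -1.6]
width: 0.0297
gripper_force: 30.0
```

>>> move_arm --moves "-1 0 0 0 0 0 -0.6;-1 0 0 0 0 0 -0.6;-1 0 0 0 0 0 -0.6;-1 0 0 0 0 0 -0.6;-1 0 0 0 0 0 -0.6;-1 0 0 0 0 0 -0.6;-1 0 0 0 0 0 -0.6;-1 0 0 0 0 0 -0.6"

```text
t: 29.6
eef_pos: [0.5497, -0.1425, 0.2551]
orientation: [0.0, 0.025, 1.0, -0.0]
contact_force: [-0.5, 0.1, -1.7]
width: 0.0293
gripper_force: 30.0
```

```bash
python3 - <<'E'
from h import *
print(tyaw())
go([.551,-.128,.13],down(np.pi-.037))
p2,i2=snap("wrist","w10")
import json;json.dump({k:np.array(v).tolist() for k,v in p2.items()},open("w10.json","w"))
E
```

```text
3.0906222879756076
shift [-0.01   0.243  2.086] turn [-0.   0.  -0.1]
```

View pics/w10.png

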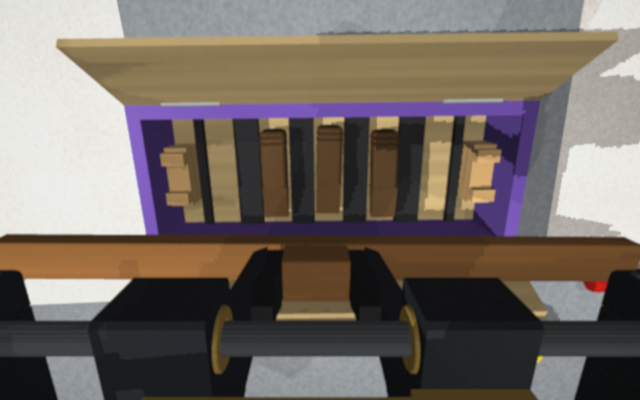

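w10 shows all three axes in bays, at (273,173), (328,172) and (384,174). The notched rests are at (178,178) and (483,172). The bar is held level along row 255.

```bash
python3 - <<'E'
from h import *
import json
p=json.load(open("w10.json"));im=cv2.imread("pics/w10.png")
q=rimquad(im,238);print(q)
a=plane(p,(177,178),.052);b=plane(p,(484,175),.052);d=b-a
print(a,b,np.linalg.norm(d),(a+b)/2,np.arctan2(d[1],d[0]))
im2=cv2.resize(np.hstack([im[125:230,140:240],im[125:230,440:540]]),None,fx=4,fy=4,interpolation=cv2.INTER_CUBIC);cv2.imwrite("pics/n1.png",im2)
E
```

```text
[[516. 236.]
 [146. 234.]
 [124. 105.]
 [540. 100.]]
[ 0.5435 -0.2797  0.052 ] [0.5556 0.023  0.052 ] 0.3030079830210865 [ 0.5496 -0.1284  0.052 ] 1.530802399733314
```

View pics/n1.png

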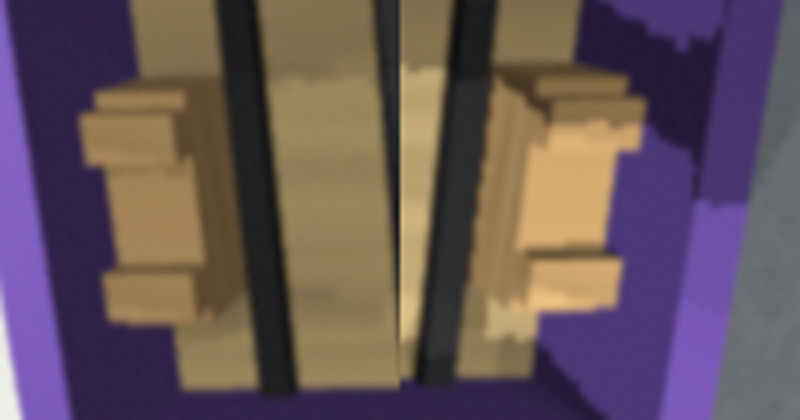

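>>> move_arm --moves "-1 -0.01 0.24 0.6 0 0 -0.1;-1 -0.01 0.24 1.2 0 0 -0.1;-1 -0.01 0.24 1.8 0 0 -0.1;-1 -0.01 0.24 2.3 0 0 -0.1;-1 -0.01 0.24 2.6 0 0 -0.1;-1 -0.01 0.24 2.73 0 0 -0.1;-1 -0.01 0.24 2.73 0 0 -0.1;-1 -0.01 0.24 2.73 0 0 -0.1"

```text
t: 30.65
eef_pos: [0.5514, -0.1283, 0.0922]
orientation: [0.001, 0.018, 1.0, -0.0]
contact_force: [0.2, 0.6, -0.8]
width: 0.0298
gripper_force: 30.0
```

```bash
python3 - <<'E'
from h import *
print(tyaw())
go([.551,-.128,.077],down(np.pi-.037))
E
```

```text
3.1046931477993565
shift [0.007 0.005 0.253] turn [-0.004  0.009  0.001]
```

>>> move_arm --moves "-1 0 0 0.05 0 0 0;-1 0 0 0.1 0 0 0;-1 0 0 0.15 0 0 0;-1 0 0 0.2 0 0 0;-1 0 0 0.23 0 0 0;-1 0 0 0.25 0 0 0;-1 0 0 0.25 0 0 0;-1 0 0 0.25 0 0 0"

```text
t: 31.65
eef_pos: [0.551, -0.1282, 0.0764]
orientation: [0.0, 0.018, 1.0, -0.0]
contact_force: [0.4, -0.5, -0.3]
width: 0.0296
gripper_force: 30.0
```

>>> move_arm --moves "0 0 0 0 0 0 0;0 0 0 0 0 0 0;0 0 0 0 0 0 0;0 0 0 0 0 0 0;0 0 0 -0.6 0 0 0;0 0 0 -1.5 0 0 0;0 0 0 -2.4 0 0 0;0 0 0 -3 0 0 0"

```text
t: 32.65
eef_pos: [0.5512, -0.1282, 0.2591]
orientation: [0.001, 0.018, 1.0, -0.001]
contact_force: [0.7, 0.4, -0.8]
width: 0.0439
gripper_force: 0.0
```

>>> move_arm --moves "-1 -0.7 0 -0.3 0 0 0;-1 -1.4 0 -0.6 0 0 0;-1 -1.4 0 -0.6 0 0 0;-1 -1.4 0 -0.6 0 0 0;-1 -1.4 0 -0.6 0 0 0;-1 -1.4 0 -0.6 0 0 0;-1 -1.4 0 -0.6 0 0 0;-1 -1.4 0 -0.6 0 0 0"

```text
t: 33.65
eef_pos: [0.6348, -0.1313, 0.2924]
orientation: [-0.0, 0.018, 1.0, -0.0]
contact_force: [0.2, -0.8, 0.6]
width: 0.0002
gripper_force: 0.0
```

```bash
python3 - <<'E'
from h import *
import json
print(sensors.sense()["eef_pos"])
p2,i2=snap("wrist","w11")
json.dump({k:np.array(v).tolist() for k,v in p2.items()},open("w11.json","w"))
E
```

```text
[ 0.6348 -0.1313  0.2924]
```

View pics/w11.png

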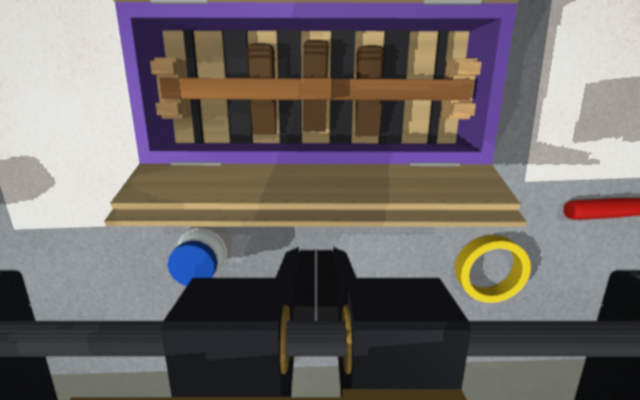

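w11 shows the bar seated in both notches along row 88, with the tab at (315,88). The jar and tape haven't moved. Next is the rebated leaf: I'll go behind it on the robot side.

```bash
cat >> h.py <<'E'
C0=np.array([.551,-.128,0]);XC=np.array([.9993,-.037,0]);YC=np.array([.037,.9993,0])
def cas(x,y,z): return C0+XC*x+YC*y+[0,0,z]
E
python3 - <<'E'
from h import *
go(cas(-.172,0,.25),down(np.pi-.037));go(cas(-.172,0,.137),down(np.pi-.037))
E
```

```text
shift [4.265 0.003 0.706] turn [ 0.    -0.     0.001]
shift [4.265 0.003 2.589] turn [ 0.    -0.     0.001]
```

>>> move_arm --moves "-1 0.9 0 0.2 0 0 0;-1 1.8 0 0.3 0 0 0;-1 2.7 0 0.3 0 0 0;-1 3.6 0 0.3 0 0 0;-1 4.26 0 0.5 0 0 0;-1 4.26 0 0.7 0 0 0;-1 4.26 0 0.7 0 0 0;-1 4.26 0 0.7 0 0 0"

```text
t: 34.7
eef_pos: [0.3804, -0.122, 0.2505]
orientation: [0.0, 0.018, 1.0, -0.0]
contact_force: [0.1, 0.5, 0.0]
width: 0.0006
gripper_force: 0.0
```

>>> move_arm --moves "-1 0 0 0.4 0 0 0;-1 0 0 0.8 0 0 0;-1 0 0 1.2 0 0 0;-1 0 0 1.6 0 0 0;-1 0 0 1.88 0 0 0;-1 0 0 1.88 0 0 0;-1 0 0 1.88 0 0 0;-1 0 0 1.88 0 0 0"

```text
t: 35.7
eef_pos: [0.38, -0.122, 0.1382]
orientation: [0.001, 0.018, 1.0, -0.0]
contact_force: [0.4, -1.3, -0.2]
width: 0.0008
gripper_force: 0.0
```

>>> move_arm --moves "-1 -0.2 0 0 0 0 0;-1 -0.4 0 0 0 0 0;-1 -0.6 0 0 0 0 0;-1 -0.8 0 0 0 0 0;-1 -1 0 0 0 0 0;-1 -1.15 0 0 0 0 0;-1 -1.32 0 0 0 0 0;-1 -1.32 0 0 0 0 0"

```text
t: 36.7
eef_pos: [0.4594, -0.1247, 0.1374]
orientation: [0.0, 0.018, 1.0, -0.0]
contact_force: [-0.4, 0.5, 0.0]
width: 0.0008
gripper_force: 0.0
```

```bash
python3 - <<'E'
from h import *
go(cas(-.093,0,.137),down(np.pi-.037));p,i=snap("scene","s2")
p,i2=snap("wrist","w12")
c=cv2.resize(i[80:240,150:360],None,fx=2.2,fy=2.2);d=cv2.resize(i2,None,fx=.5,fy=.5)
o=np.zeros((360,790,3),np.uint8);o[:c.shape[0],:c.shape[1]]=c;o[:d.shape[0],470:790]=d;cv2.imwrite("pics/m1.png",o)
E
```

```text
shift [0.022 0.002 0.006] turn [-0.     0.004  0.003]
```

View pics/m1.png

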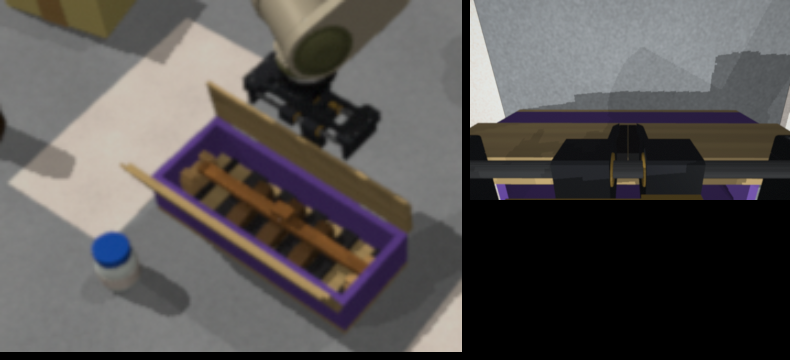

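The rebated leaf is near vertical and the finger is behind it. I'll continue over and down.

>>> move_arm --moves "-1 -0.2 0 -0.03 0 0 0;-1 -0.4 0 -0.05 0 0 0;-1 -0.52 0 -0.04 0 0 0;-1 -0.65 0 -0.02 0 0 0;-1 -0.78 0 0.02 0 0 0;-1 -0.9 0 0.07 0 0 0;-1 -0.97 0 0.17 0 0 0;-1 -1.03 0 0.27 0 0 0"

```text
t: 37.8
eef_pos: [0.5211, -0.1272, 0.1212]
orientation: [0.001, 0.019, 1.0, -0.0]
contact_force: [0.9, 1.1, 0.9]
width: 0.0004
gripper_force: 1.0
```

>>> move_arm --moves "-1 -0.03 0 0.05 0 0 0;-1 -0.05 0 0.1 0 0 0;-1 -0.07 0 0.16 0 0 0;-1 -0.08 0 0.21 0 0 0;-1 -0.08 0 0.25 0 0 0;-1 -0.08 0 0.28 0 0 0;-1 -0.08 0 0.28 0 0 0;-1 -0.08 0 0.28 0 0 0"

```text
t: 38.8
eef_pos: [0.5255, -0.1272, 0.1072]
orientation: [0.001, 0.018, 1.0, -0.0]
contact_force: [-8.4, 3.9, 27.4]
width: 0.0006
gripper_force: 13.4
```

Force built to 27 N at z = .107, which is the expected shut height. I'll rise, check the angle, and go outside the flanged leaf.

>>> move_arm --moves "-1 0 0 -0.3 0 0 0;-1 0 0 -0.8 0 0 0;-1 0 0 -1.6 0 0 0;-1 0 0 -2.4 0 0 0;-1 0 0 -2.7 0 0 0;-1 0 0 -2.7 0 0 0;-1 0 0 -2.7 0 0 0;-1 0 0 -2.7 0 0 0"

```text
t: 39.8
eef_pos: [0.5249, -0.1271, 0.2653]
orientation: [-0.001, 0.018, 1.0, 0.0]
contact_force: [-0.9, 0.4, -0.9]
width: 0.0006
gripper_force: 0.0
```

```bash
python3 - <<'E'
from h import *
go(cas(.147,0,.26),down(np.pi-.037))
p,i=snap("scene","s3");q,i2=snap("side","d3")
c=cv2.resize(i[80:240,150:360],None,fx=1.9,fy=1.9,interpolation=2);d=cv2.resize(i2[130:240,270:410],None,fx=2.8,fy=2.8,interpolation=2)
o=np.zeros((310,795,3),np.uint8);o[:c.shape[0],:c.shape[1]]=c;o[:d.shape[0],400:400+d.shape[1]]=d;cv2.imwrite("pics/m2.png",o)
E
```

```text
shift [-2.885  0.     0.082] turn [ 0.006 -0.015  0.   ]
```

View pics/m2.png

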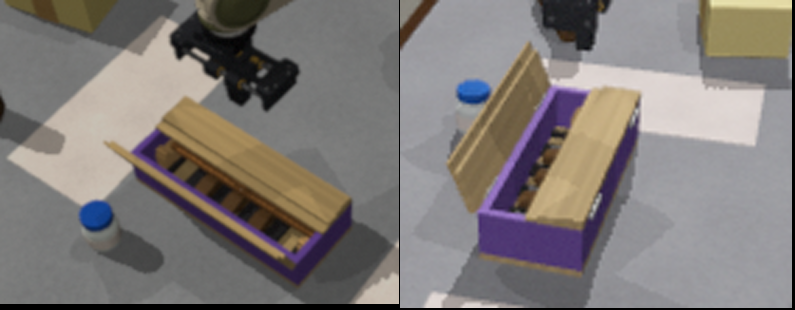

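m2 shows the rebated leaf level and shut, with its tongue step visible on top. The flanged leaf is still open.

>>> move_arm --moves "-1 -0.7 0 0 0 0 0;-1 -1.4 0 0 0 0 0;-1 -2.1 0 0 0 0 0;-1 -2.88 0 0.1 0 0 0;-1 -2.88 0 0.1 0 0 0;-1 -2.88 0 0.1 0 0 0;-1 -2.88 0 0.1 0 0 0;-1 -2.88 0 0.1 0 0 0"

```text
t: 40.9
eef_pos: [0.6974, -0.1336, 0.2618]
orientation: [0.001, 0.019, 1.0, -0.0]
contact_force: [-0.4, -0.9, 0.2]
width: 0.0003
gripper_force: 0.0
```

>>> move_arm --moves "-1 0 0 0.4 0 0 0;-1 0 0 0.8 0 0 0;-1 0 0 1.2 0 0 0;-1 0 0 1.6 0 0 0;-1 0 0 2.05 0 0 0;-1 0 0 2.05 0 0 0;-1 0 0 2.05 0 0 0;-1 0 0 2.05 0 0 0"

```text
t: 41.9
eef_pos: [0.6983, -0.1337, 0.1392]
orientation: [0.001, 0.018, 1.0, -0.0]
contact_force: [-0.3, -0.2, -0.1]
width: 0.0005
gripper_force: 0.0
```

```bash
python3 - <<'E'
from h import *
go(cas(.093,0,.137),down(np.pi-.037))
E
```

```text
shift [0.907 0.005 0.034] turn [-0.005  0.016  0.001]
```

Push inward to vertical, then over and down, mirroring the first leaf.

>>> move_arm --moves "-1 0.12 0 0.03 0 0 0;-1 0.25 0 0.03 0 0 0;-1 0.4 0 0.03 0 0 0;-1 0.55 0 0.03 0 0 0;-1 0.7 0 0.03 0 0 0;-1 0.82 0 0.03 0 0 0;-1 0.91 0 0.03 0 0 0;-1 0.91 0 0.03 0 0 0"

```text
t: 42.9
eef_pos: [0.6429, -0.1316, 0.1357]
orientation: [-0.0, 0.018, 1.0, 0.0]
contact_force: [0.5, -0.8, 2.0]
width: 0.0002
gripper_force: 0.7
```

>>> move_arm --moves "-1 0.2 0 -0.03 0 0 0;-1 0.4 0 -0.05 0 0 0;-1 0.52 0 -0.04 0 0 0;-1 0.65 0 -0.02 0 0 0;-1 0.78 0 0.02 0 0 0;-1 0.9 0 0.07 0 0 0;-1 0.97 0 0.17 0 0 0;-1 1.03 0 0.27 0 0 0"

```text
t: 43.9
eef_pos: [0.581, -0.1292, 0.119]
orientation: [-0.0, 0.018, 1.0, 0.0]
contact_force: [0.4, -0.1, 2.0]
width: -0.0001
gripper_force: 0.9
```

>>> move_arm --moves "-1 0.03 0 0.05 0 0 0;-1 0.05 0 0.1 0 0 0;-1 0.07 0 0.16 0 0 0;-1 0.08 0 0.21 0 0 0;-1 0.08 0 0.25 0 0 0;-1 0.08 0 0.27 0 0 0;-1 0.08 0 0.27 0 0 0;-1 0.08 0 0.27 0 0 0"

```text
t: 44.9
eef_pos: [0.577, -0.1291, 0.1071]
orientation: [0.001, 0.018, 1.0, -0.001]
contact_force: [-13.3, 5.3, 32.8]
width: -0.0
gripper_force: 16.3
```

>>> move_arm --moves "-1 0 0 -0.3 0 0 0;-1 0 0 -0.8 0 0 0;-1 0 0 -1.6 0 0 0;-1 0 0 -2.4 0 0 0;-1 0 0 -3 0 0 0;-1 0 0 -3 0 0 0;-1 0 0 -3 0 0 0;-1 0 0 -3 0 0 0"

```text
t: 45.9
eef_pos: [0.5765, -0.129, 0.2818]
orientation: [-0.001, 0.018, 1.0, 0.001]
contact_force: [0.7, 0.7, -0.2]
width: 0.0004
gripper_force: 0.0
```

```bash
python3 - <<'E'
from h import *
p,i=snap("scene","s4");q,i2=snap("side","d4")
c=cv2.resize(i[80:240,150:360],None,fx=1.9,fy=1.9,interpolation=2);d=cv2.resize(i2[130:240,270:410],None,fx=2.8,fy=2.8,interpolation=2)
o=np.zeros((310,795,3),np.uint8);o[:c.shape[0],:c.shape[1]]=c;o[:d.shape[0],400:400+d.shape[1]]=d;cv2.imwrite("pics/m3.png",o)
E
```

```text
(no output)
```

View pics/m3.png

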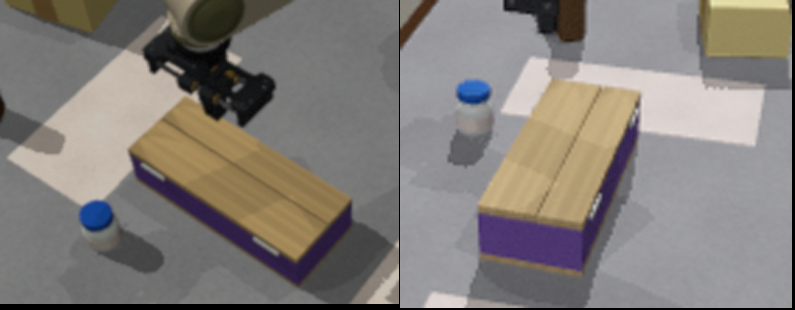

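m3 shows both leaves level and closed, with one clean seam along the middle. The jar hasn't moved and the arm is clear.

```bash
python3 -c "
from station import workorder
print(workorder.sign_off())"
```

```text
the job is handed in; nothing more can be done
None
```

I packed the three bronze axe heads that were present flat in separate bays, seated the bar in both notches, shut the rebated leaf and then the flanged leaf over it, and handed the job in with the arm clear; sign-off returned no verdict.

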